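# Stand the spindle on the turntable and check it for wobble

### The arm

A 7-joint arm with a two-finger parallel gripper is mounted at the origin on the work surface. World frame = base frame: x ahead of the robot, y to its left, z up, the work surface at z = 0. Lengths are in m, angles in rad, forces in N, time in s.
With the tool pointing down it reaches from about 0.425 to 0.925 m from the base axis. Payload 6.8 kg.
Tool frame: the origin (TCP) lies midway between the tips of the shut fingers; the grasp point (between the pads) lies 19 mm behind it (bot.grasp_offset is the distance from the TCP to the grasp point, in m); z points along the fingers, y is the line along which they close (so a half turn about z gives the same grasp; the last joint's range is limited). The gripper opens to 85 mm and grips with 20 to 120 N. Pads are 22 mm wide; open, the fingers measure 114 mm over their backs; the gripper's body (76 mm by 85 mm) begins 54 mm behind the grasp point. The pads swing forward as they close: fully open they stand 13 mm farther back than shut.
Start: joints at [1.055, 0.477, 0.022, 1.555, -0.011, 1.109, -0.083], TCP at [0.268, -0.62, 0.231] pointing down, gripper open.
Joint ranges: [-2.96, 2.96], [-0.34, 2.1], [-1.41, 1.46], [0.24, 2.44], [-1.37, 4.51], [0.17, 1.92], [-2.96, 2.96]. Speed limits (rad/s): [2.39, 2.39, 3.14, 3.14, 3.14, 3.14, 3.14].

### API

Orientations are given as a unit quaternion [x, y, z, w].
In Python, from workcell import bot gives the robot as it stands. The module is installed in compiled form; this text tells all that it offers.
- The arm moves only by the shell command python3 -m crank 'ROWS' [FORCE]. ROWS is JSON, a list that holds one entry, the list of rows, each a list of 7 numbers: the shift along the tool's x, y, z in cm, then the turn, a rotation vector about the tool's x, y, z in degrees, then the opening in per cent of the stroke, from 0 (shut) to 100 (fully open). A call has 1 to 20 rows; each row shifts and turns the commanded pose from where the row before left it, along the tool's axes as they then stand; what a row does not reach is not made up. A row lasts 1/12 s, in which the tool goes at most 41.7 mm and 7.16 degrees, less where a joint would pass 70% of its speed; a pose out of reach is approached as far as the arm can. A call with a gripper value outside its range is refused whole. The fingers move at their own pace and stop on an object; FORCE is the grip in N (left out, the last holds). Time passes only in rows, so rows that do not move let the fingers close. It gives the time, the measured TCP pose, the force, the opening and the grip force at its end, in the units of the state.
- bot.observe(): the state, without advancing time (a new reading comes with each control period).
- bot.read_camera(name): name is "scene" or "top" or "wrist"; returns a dict with "image" (384x512x3 uint8, blue, green, red), "mtx" (3x3 intrinsics, pixels), "extrinsics" (4x4, takes a point from camera to world coordinates); the wrist camera has in their place "mount" (4x4, takes a point from camera to tool coordinates, whose origin is the TCP and whose axes are the flange's). Camera axes: x right, y down, z forward; pixel columns grow to the right and rows downward; lengths in m; the calibration is good to about 2 mm. A picture is of the moment at which its call begins: read the wrist's pose just before it. There is no depth.
- bot.close_job(): hands the job in; it is judged then, once.
The state is a dict: "time_s": time; "joint_positions": joint angles; "joint_vel": joint speeds; "joint_efforts": joint torques, N m; "ee_pos": TCP position; "eef_rot": TCP orientation; "contact_force": force on the tool from outside, world axes, zero at the start; "ft_torque": the same for the moment, N m; "width": opening from 0.0 (shut) to 1.0 (fully open); "grip_force": force on a finger pad.
Only numpy, scipy, OpenCV 4.12 (cv2) and the standard library are available. Lean on these libraries where they do the work, as an engineer would, in place of code of your own. Each camera call takes 0.05 s, during which the arm holds its last target. There are 200 camera calls.

### The job

Take the tall collared spindle out of the sloping rack and stand it upright on its narrow foot inside the circle at the middle of the turntable, let go and wait a full second to see that it stands still. Then, with nothing holding the spindle, turn the turntable steadily by its upright handle, clockwise seen from above, all the way to its stop, and finally press the round green button fully down to record the check. The spindle must not fall over and must still be standing in the circle at the end; leave the thick roller in the rack and the wrench where they are.

Things in the scene. Friction and masses are not known exactly. Their poses are not given: they have to be found in the camera images.
- spindle: Bare aluminium spindle, 170 mm, 0.33 kg. Origin: centre of its foot's underside, z from foot to top. Foot dia 34 to z=10; shaft dia 24, z 22-84; collar dia 50, z 90-112; neck dia 28, z 116-170 (grip here), flat top. Mass centre z=90. Starts in either place of the rack, foot down, leaning 40 degrees with its top towards the robot. Standing, it tips over beyond 10 degrees.
- roller: The other part in the rack, to be left there: a thick bare aluminium roller, 125 mm long, 50 mm diameter over most of its length, with a 20 mm stub on top, resting in the same way. Origin at the centre of its foot, z along its axis.
- rack: Fixed aluminium rack, base 170 x 200 mm, origin under its centre. Two places 110 mm apart (y = +55, -55); the foot of a resting part is at x = 55, z = 45 mm, its top leans to the rack's -x. White vees hold it from below at the foot and 94-108 mm up its axis; the neck is free all round. Lift a part straight up, or up and to the rack's +x.
- table_centre (a point): Point at the centre of the turntable's flat steel top face, 34 mm above the work surface. The disc is 150 mm in diameter; a thin dark circle of 64 mm diameter marks its middle, and the foot belongs wholly inside it.
- turntable (a joint): Angle of the turntable (rad), grows as it turns clockwise seen from above, about the vertical through table_centre; its stop is at 1.6. Starts between 0 and 0.35. It stays where it is left; light friction, about 0.5 N at the handle.
- handle_top (a point): Centre of the top of the turntable's upright round black handle, 18 mm diameter, free-standing 60 mm high, on an arm 130 mm from the turntable's axis; its top is 93 mm above the work surface. It moves with the turntable.
- button_top (a point): Centre of the top of the sprung round green push button, 44 mm diameter, to the robot's left beside the rack; pressed straight down, 8 mm travel, about 5 N when fully down.
- button (a joint): Travel of the button (m): 0 up, 0.008 fully down; it springs back.
- wrench: Loose steel wrench, 160 mm long, lying on the work surface to the right; a bystander. Origin under its middle.
Not all that is in view belongs to the job. Leave any blue or red look-alike of the part that bears table_centre alone.

How it is judged:
On the way, in this order (a step that is already met when the one before it is completed fails the run):
1. the spindle stands upright and still in the turntable's circle, let go, for 0.7 s before the table is turned (angle between spindle's own z axis and vertical below 0.05 rad and horizontal distance between spindle and table_centre below 0.016 m and z of spindle in the frame of table_centre below 0.004 m and angular speed of spindle below 0.15 rad/s and contact force between spindle and the arm below 0.05 N and contact force between spindle and the fingers below 0.05 N and value of joint turntable below 0.7 rad), for 0.7 s.
2. the turntable is turned to its stop with the spindle still standing in the circle (value of joint turntable above 1.5 rad and angle between spindle's own z axis and vertical below 0.05 rad and horizontal distance between spindle and table_centre below 0.02 m), for 0.1 s.
3. the button is pressed fully down (value of joint button above 0.0065 m), for 0.02 s.
At the end, for the whole second after the job is handed in: Spindle standing free and at rest on its foot, within 0.05 rad of vertical and 20 mm of the turntable centre; turntable at its stop (over 1.45 rad); button pressed and up again; roller within 20 mm and wrench within 30 mm of their starts (angle between spindle's own z axis and vertical below 0.05 rad and horizontal distance between spindle and table_centre below 0.02 m and z of spindle in the frame of table_centre below 0.004 m and angular speed of spindle below 0.1 rad/s and linear speed of spindle below 0.02 m/s and value of joint turntable above 1.45 rad and value of joint button below 0.003 m and distance of roller from where it was at the start of the episode below 0.02 m and distance of wrench from where it was at the start of the episode below 0.03 m); the robot touches nothing.
It fails at once if the spindle falls over (leans beyond 1.3 rad) (angle between spindle's own z axis and vertical above 1.3 rad).
It fails at once if the spindle is held or steadied while the table is turned (past 0.8 rad) (contact force between spindle and the fingers above 0.5 N and value of joint turntable above 0.8 rad).
It fails at once if the turntable is spun faster than 3 rad/s (velocity of joint turntable above 3 rad/s).
It fails at once if the roller is moved more than 20 mm (distance of roller from where it was at the start of the episode above 0.02 m).
It fails at once if the wrench is moved more than 30 mm (distance of wrench from where it was at the start of the episode above 0.03 m).
It also fails if it takes over 58 s, if anything falls off the work surface, if the arm or the gripper's body presses on something with over 40 N, if the wrist force passes 120 N, or if a joint passes its speed limit or range.

## Working session

There is one attempt and no reset: what is moved stays moved. The work goes in short steps, Python scripts to look and compute and a shell command to move; the robot and the scene stay as the last step left them, time stands still between calls to the robot, and variables do not carry over. Pictures are saved under pics/ and viewed, at most 12 in all, crops included, and the job is handed in when it is done.

```bash
mkdir -p pics; python3 - <<'E'
from workcell import bot
import cv2,numpy as np,json
for n in("scene","top"):
    c=bot.read_camera(n); cv2.imwrite(f"pics/{n}0.png",c["image"]); np.savez(f"{n}0.npz",**c)
    print(n,np.round(c["mtx"],1).tolist(),np.round(c["extrinsics"],3).tolist())
s=bot.observe();print(s["time_s"],s["ee_pos"],s["eef_rot"],s["width"],bot.grasp_offset)
a=np.hstack([cv2.imread("pics/scene0.png"),cv2.imread("pics/top0.png")])
E
```

```text
scene [[392.3, 0.0, 261.7], [0.0, 392.3, 191.3], [0.0, 0.0, 1.0]] [[0.631, 0.618, -0.469, 1.022], [0.776, -0.49, 0.398, -0.469], [0.016, -0.614, -0.789, 0.99], [0.0, 0.0, 0.0, 1.0]]
top [[425.3, 0.0, 260.1], [0.0, 425.3, 186.1], [0.0, 0.0, 1.0]] [[0.006, -0.996, 0.094, 0.389], [-1.0, -0.007, -0.007, -0.014], [0.008, -0.094, -0.995, 1.4], [0.0, 0.0, 0.0, 1.0]]
0.1 [ 0.26742482 -0.61918019  0.23040711] [ 9.79289248e-01  2.02464450e-01 -2.55205133e-04 -8.06676439e-04] 1.0008222672806624 0.0187
```

View pics/scene0.png

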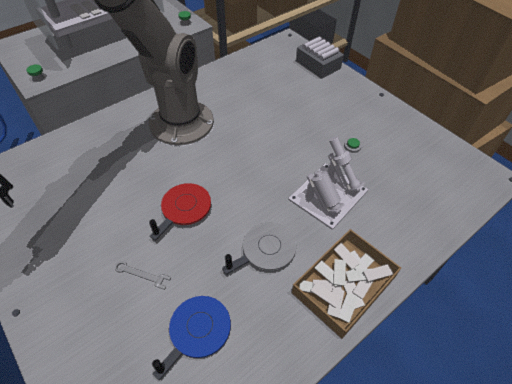

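View pics/top0.png

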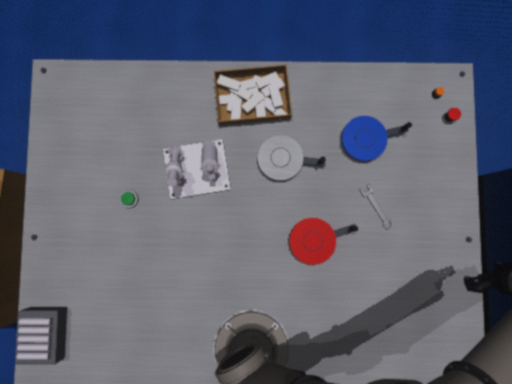

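Top view: the three turntable candidates are grey (281,158), blue (364,138) and red (313,241). The grey one is the bare steel one, so it is the target. The rack parts are at (175,170), which looks slim with a collar and is probably the spindle, and at (209,160), which is thick and is the roller. The button is at (129,199), and the wrench at (376,206) stays put. I'll confirm these in one enlarged crop and measure.

```bash
cat > h.py <<'E'
import numpy as np,cv2
from workcell import bot
def ray(c,uv):
    d=np.linalg.inv(c["mtx"])@np.array([uv[0],uv[1],1.]);E=c["extrinsics"]
    return E[:3,3],E[:3,:3]@d
def plane(c,uv,z):
    o,d=ray(c,uv);return o+d*(z-o[2])/d[2]
def tri(rs):
    A=np.zeros((3,3));b=np.zeros(3)
    for o,d in rs:
        d=d/np.linalg.norm(d);P=np.eye(3)-np.outer(d,d);A+=P;b+=P@o
    x=np.linalg.solve(A,b);return x,[np.linalg.norm(np.cross(x-o,d/np.linalg.norm(d))) for o,d in rs]
def proj(c,p):
    E=np.linalg.inv(c["extrinsics"]);q=c["mtx"]@(E[:3,:3]@np.asarray(p)+E[:3,3]);return q[:2]/q[2]
def blobs(m,amin=15):
    n,l,s,ce=cv2.connectedComponentsWithStats(m.astype(np.uint8));return [(s[i,4],ce[i].round(1).tolist(),s[i,:4].tolist()) for i in range(1,n) if s[i,4]>=amin]
E
python3 - <<'E'
from h import *
c={n:dict(np.load(n+"0.npz")) for n in("scene","top")}
for n in c:
    im=c[n]["image"];h=cv2.cvtColor(im,cv2.COLOR_BGR2HSV)
    print(n,"green",blobs((h[...,0]>50)&(h[...,0]<80)&(h[...,1]>120)&(h[...,2]>50)))
    print(n,"black",blobs(im.max(2)<45,15))
t=cv2.resize(c["top"]["image"][125:215,110:335],None,fx=3.5,fy=3.5,interpolation=cv2.INTER_CUBIC)
s=cv2.resize(c["scene"]["image"][130:275,215:375],None,fx=1.9,fy=1.9,interpolation=cv2.INTER_CUBIC)
o=np.zeros((t.shape[0]+s.shape[0],max(t.shape[1],s.shape[1]),3),np.uint8);o[:t.shape[0],:t.shape[1]]=t;o[t.shape[0]:,:s.shape[1]]=s
print(o.shape,t.shape);cv2.imwrite("pics/crop1.png",o)
E
```

```text
scene green [(np.int32(67), [184.1, 14.9], [179, 12, 11, 8]), (np.int32(110), [34.0, 69.4], [27, 65, 15, 10]), (np.int32(82), [353.1, 142.7], [348, 138, 11, 10])]
scene black [(np.int32(223), [114.8, 6.5], [95, 0, 40, 13]), (np.int32(314), [221.2, 25.8], [216, 0, 11, 57]), (np.int32(261), [350.9, 30.5], [343, 0, 17, 62]), (np.int32(272), [137.2, 43.4], [122, 28, 32, 31]), (np.int32(36), [311.4, 35.3], [306, 30, 13, 10]), (np.int32(397), [186.9, 57.3], [179, 41, 16, 33]), (np.int32(103), [178.0, 120.5], [159, 111, 41, 15]), (np.int32(215), [4.8, 189.6], [0, 175, 13, 32]), (np.int32(83), [154.1, 227.3], [150, 220, 9, 15]), (np.int32(75), [228.5, 261.9], [226, 255, 7, 15]), (np.int32(40), [432.1, 275.7], [425, 266, 17, 18]), (np.int32(108), [158.5, 366.3], [153, 360, 12, 14])]
top green [(np.int32(117), [127.5, 198.4], [122, 193, 12, 12])]
top black [(np.int32(197), [253.4, 71.2], [223, 67, 61, 9]), (np.int32(16), [434.5, 95.4], [433, 92, 5, 6]), (np.int32(29), [447.0, 118.2], [445, 114, 7, 8]), (np.int32(17), [272.1, 118.9], [267, 118, 11, 3]), (np.int32(54), [404.5, 127.7], [399, 123, 12, 10]), (np.int32(36), [320.1, 161.3], [317, 158, 7, 8]), (np.int32(5978), [490.5, 268.6], [429, 169, 83, 215]), (np.int32(3044), [10.0, 245.3], [0, 170, 24, 158]), (np.int32(40), [351.9, 228.4], [348, 226, 9, 6]), (np.int32(465), [58.3, 330.2], [27, 308, 39, 54]), (np.int32(2371), [263.3, 360.8], [217, 329, 112, 55]), (np.int32(153), [394.4, 381.8], [371, 380, 49, 4])]
(591, 788, 3) (315, 788, 3)
```

View pics/crop1.png

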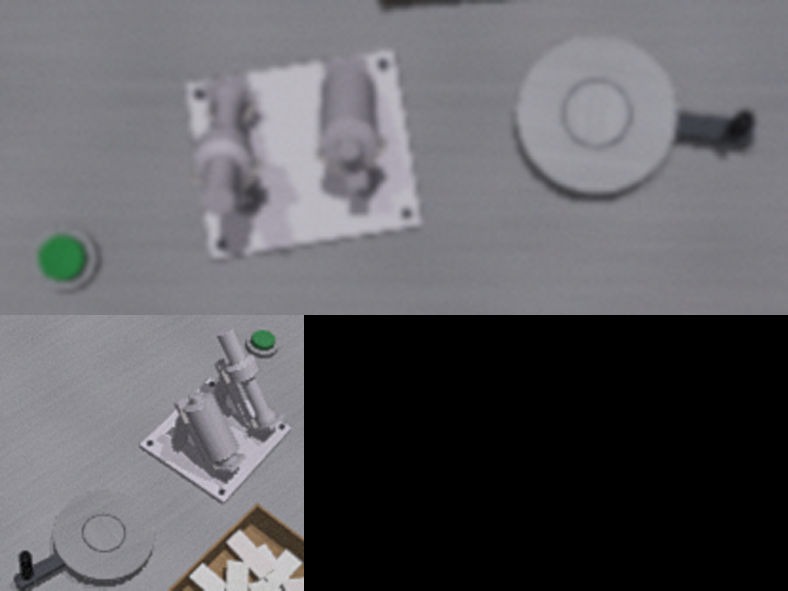

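The crop confirms it: the left part (crop 225,160) has the collar, a neck and a slim shaft, so it is the spindle. The right part (350,135) is the thick roller. The grey disc with the dark circle (596,113) is the turntable, its handle is at (741,122), and the green button is at (63,257).

```bash
python3 - <<'E'
from h import *
T=dict(np.load("top0.npz"));S=dict(np.load("scene0.npz"))
t=lambda x,y:((x+.5)/3.5-.5+110,(y+.5)/3.5-.5+125)
s=lambda x,y:((x+.5)/1.9-.5+215,(y-315+.5)/1.9-.5+130)
def show(n,a,b):
    x,e=tri([ray(T,a),ray(S,b)]);print(n,x.round(4),np.round(e,4));return x
P=[show("screw",t(*a),s(*b)) for a,b in zip([(199,94),(383,64),(406,213),(222,244)],[(282,427),(222,492),(150,443),(212,384)])]
show("circle",t(596,113),s(104,533)); print(plane(T,t(596,113),.034),plane(S,s(104,533),.034))
show("button",(127.5,198.4),(353.1,142.7))
for z in(.02,.025,.03): print(plane(T,(127.5,198.4),z),plane(S,(353.1,142.7),z))
show("handle",t(741,122),s(26,555));print(plane(T,t(741,122),.093),plane(S,s(26,555),.093))
for z in(.006,.01):
    Q=np.array([plane(T,t(*a),z) for a in[(199,94),(383,64),(406,213),(222,244)]]);Q2=np.array([plane(S,s(*b),z) for b in[(282,427),(222,492),(150,443),(212,384)]])
    print(z,Q.mean(0),Q2.mean(0))
    for q in(Q,Q2):
        vx=q[0]-q[3]+q[1]-q[2];vy=q[0]-q[1]+q[3]-q[2];print("yaw",np.degrees(np.arctan2(vx[1],vx[0])),np.degrees(np.arctan2(-vy[0],vy[1])),np.linalg.norm(vx)/2,np.linalg.norm(vy)/2)
# disc ellipse in top view from edges
im=T["image"];g=cv2.cvtColor(cv2.resize(im[125:215,240:335],None,fx=4,fy=4,interpolation=cv2.INTER_CUBIC),cv2.COLOR_BGR2GRAY)
print(cv2.HoughCircles(g,cv2.HOUGH_GRADIENT,1,300,param1=80,param2=20,minRadius=80,maxRadius=100))
c=np.array(P).mean(0);R=cv2.Rodrigues(np.array([0,0,np.radians(0)]))[0]
E
```

```text
screw [0.6332 0.2857 0.0106] [0.0002 0.0002]
screw [0.6628 0.1125 0.0115] [0.0001 0.0001]
screw [0.5212 0.0884 0.0121] [0.0005 0.0005]
screw [0.4916 0.2604 0.0118] [0.0004 0.0004]
circle [ 0.6136 -0.0882  0.0335] [0.0005 0.0005]
[ 0.61382644 -0.08776473  0.034     ] [ 0.61348783 -0.08885812  0.034     ]
button [0.4766 0.4057 0.0197] [0. 0.]
[0.47655413 0.40565486 0.02      ] [0.47670475 0.40547598 0.02      ]
[0.47623531 0.40413428 0.025     ] [0.47951431 0.40096653 0.025     ]
[0.47591649 0.4026137  0.03      ] [0.48232388 0.39645708 0.03      ]
handle [ 0.5973 -0.2146  0.0884] [0.0006 0.0006]
[ 0.5969594  -0.21342777  0.093     ] [ 0.59917036 -0.21645972  0.093     ]
0.006 [0.57790686 0.1875231  0.006     ] [0.5746485  0.19038281 0.006     ]
yaw 9.80616729524244 9.928342218399557 0.144134734727048 0.17538613007291665
yaw 9.64437136786253 9.55145779346349 0.14496576786950005 0.1761169979243038
0.01 [0.5773635  0.18694486 0.01      ] [0.57646592 0.18770118 0.01      ]
yaw 9.806167295242416 9.92834221839955 0.14372109167293146 0.17488280063861739
yaw 9.644371367862515 9.551457793463484 0.14437632287872923 0.17540088898533326
[[[161.5 132.5  88.4]]]
```

```bash
cat >> h.py <<'E'
from scipy.spatial.transform import Rotation as Ro
yaw=np.radians(9.75);Rz=Ro.from_euler('z',yaw).as_matrix()
rack=np.array([.577,.187,0]);foot=rack+Rz@[.055,.055,.045];ax=Rz@[-np.sin(np.radians(40)),0,np.cos(np.radians(40))]
yT=Rz@[0,-1,0];Rg=np.column_stack([np.cross(yT,-ax),yT,-ax])
def down(bear): # tool down with tool y at bearing (deg)
    b=np.radians(bear);y=np.array([np.cos(b),np.sin(b),0]);z=np.array([0,0,-1.]);return np.column_stack([np.cross(y,z),y,z])
C=np.array([.6137,-.0882,.034])
def plan(p,R=None,n=None,p0=None,R0=None):
    s=bot.observe();p0=s["ee_pos"] if p0 is None else p0;R0=Ro.from_quat(s["eef_rot"]).as_matrix() if R0 is None else R0
    R=R0 if R is None else R;w=Ro.from_matrix(R0.T@R).as_rotvec();d=np.linalg.norm(np.asarray(p)-p0)
    n=n or int(max(np.ceil(d/.03),np.ceil(np.degrees(np.linalg.norm(w))/5),1))
    A=sum(Ro.from_rotvec(w/n*k).as_matrix() for k in range(n))
    print("now",np.round(p0,4),"n",n,"row cm",(np.linalg.solve(A,R0.T@(np.asarray(p)-p0))*100).round(3).tolist(),"deg",np.degrees(w/n).round(2).tolist());return np.asarray(p),R
E
python3 - <<'E'
from h import *
T=dict(np.load("top0.npz"));S=dict(np.load("scene0.npz"))
print(foot,ax)
for z in(0,.1,.17): print(z,proj(T,foot+z*ax).round(1),proj(S,foot+z*ax).round(1))
w=plan([.5,-.2,.36],down(-80)); plan(foot+.226*ax,Rg,p0=w[0],R0=w[1])
E
```

```text
[0.62189136 0.25051981 0.045     ] [-0.63350322 -0.10885576  0.76604444]
0 [175.1 153.1] [355.2 185.1]
0.1 [173.3 169.5] [342.4 158.1]
0.17 [171.9 182.3] [332.9 138.3]
now [ 0.2674 -0.6192  0.2304] n 17 row cm [2.036, -1.961, -0.761] deg [-0.01, 0.0, 0.79]
now [ 0.5  -0.2   0.36] n 15 row cm [0.027, -2.822, 1.027] deg [-0.01, 2.67, 0.02]
```

```bash
python3 -m crank '[[[2.04,-1.96,-0.76,0,0,0.8,100],[2.04,-1.96,-0.76,0,0,0.8,100],[2.04,-1.96,-0.76,0,0,0.8,100],[2.04,-1.96,-0.76,0,0,0.8,100],[2.04,-1.96,-0.76,0,0,0.8,100],[2.04,-1.96,-0.76,0,0,0.8,100],[2.04,-1.96,-0.76,0,0,0.8,100],[2.04,-1.96,-0.76,0,0,0.8,100],[2.04,-1.96,-0.76,0,0,0.8,100],[2.04,-1.96,-0.76,0,0,0.8,100],[2.04,-1.96,-0.76,0,0,0.8,100],[2.04,-1.96,-0.76,0,0,0.8,100],[2.04,-1.96,-0.76,0,0,0.8,100],[2.04,-1.96,-0.76,0,0,0.8,100],[2.04,-1.96,-0.76,0,0,0.8,100],[2.04,-1.96,-0.76,0,0,0.8,100],[2.04,-1.96,-0.76,0,0,0.8,100]]]' && python3 -m crank '[[[0.03,-2.82,1.03,0,2.67,0,100],[0.03,-2.82,1.03,0,2.67,0,100],[0.03,-2.82,1.03,0,2.67,0,100],[0.03,-2.82,1.03,0,2.67,0,100],[0.03,-2.82,1.03,0,2.67,0,100],[0.03,-2.82,1.03,0,2.67,0,100],[0.03,-2.82,1.03,0,2.67,0,100],[0.03,-2.82,1.03,0,2.67,0,100],[0.03,-2.82,1.03,0,2.67,0,100],[0.03,-2.82,1.03,0,2.67,0,100],[0.03,-2.82,1.03,0,2.67,0,100],[0.03,-2.82,1.03,0,2.67,0,100]]]'
python3 - <<'E'
from h import *
print(plan(foot+.226*ax,Rg)[1][:,2],bot.observe()["joint_positions"])
E
```

```text
time_s: 1.52
ee_pos: [0.5019, -0.1994, 0.3606]
eef_rot: [0.996, 0.085, -0.0, -0.0]
contact_force: [0.3, -0.0, -0.9]
width: 1.004
grip_force: 0.0
time_s: 2.52
ee_pos: [0.4771, 0.1258, 0.2463]
eef_rot: [0.961, 0.082, 0.265, -0.02]
contact_force: [0.8, -1.4, 0.2]
width: 0.996
grip_force: 0.0
now [0.4771 0.1258 0.2463] n 4 row cm [-0.009, -2.461, 0.837] deg [0.05, 2.3, 0.03]
[ 0.63350322  0.10885576 -0.76604444] [ 0.22282179 -0.04888726 -0.6777934   2.30306605  0.33314692  0.37879313
 -2.1412558 ]
```

```bash
python3 -m crank '[[[0,-2.46,0.84,0,2.3,0,100],[0,-2.46,0.84,0,2.3,0,100],[0,-2.46,0.84,0,2.3,0,100],[0,-2.46,0.84,0,2.3,0,100],[0,0,0,0,0,0,100]]]'
python3 - <<'E'
from h import *
s=bot.observe();c=bot.read_camera("wrist");np.savez("w1.npz",p=s["ee_pos"],q=s["eef_rot"],**c);cv2.imwrite("pics/w1.png",c["image"])
plan(foot+.226*ax,Rg);print(s["joint_positions"].round(2))
X=np.eye(4);X[:3,:3]=Ro.from_quat(s["eef_rot"]).as_matrix();X[:3,3]=s["ee_pos"]
c["extrinsics"]=X@c["mount"];print(c["mount"].round(3).tolist())
for z in(0,.1,.112,.17): print(z,proj(c,foot+z*ax).round(1))
E
```

```text
time_s: 2.93
ee_pos: [0.4779, 0.1816, 0.2291]
eef_rot: [0.949, 0.082, 0.305, -0.019]
contact_force: [0.1, 0.3, 0.1]
width: 1.001
grip_force: 0.0
now [0.4783 0.1795 0.2293] n 2 row cm [0.013, -2.29, 0.668] deg [0.43, 2.28, 0.22]
[ 0.05  0.02 -0.72  2.34  0.94  0.38 -2.87]
[[-0.001, -0.96, -0.279, 0.07], [1.0, -0.001, -0.0, -0.0], [0.0, -0.279, 0.96, -0.141], [0.0, 0.0, 0.0, 1.0]]
0 [217.6 137.5]
0.1 [206.1 161.5]
0.112 [204.2 165.5]
0.17 [192.3 190.5]
```

View pics/w1.png

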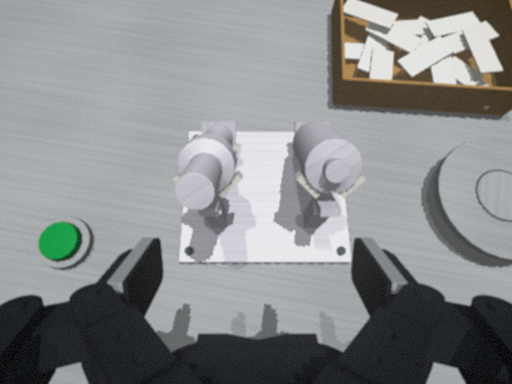

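The spindle's top is at (195,187) against a predicted (192,190), so the estimate is within about 2 mm. The roller's stub is at (338,170). Joint 7 is close to its limit, so I'll turn the gripper half a turn, which gives an equivalent grasp.

```bash
python3 -m crank '[[[0,0,-0.2,0,0,-7,100],[0,0,-0.2,0,0,-7,100],[0,0,-0.2,0,0,-7,100],[0,0,-0.2,0,0,-7,100],[0,0,-0.2,0,0,-7,100],[0,0,0,0,0,-7,100],[0,0,0,0,0,-7,100],[0,0,0,0,0,-7,100],[0,0,0,0,0,-7,100],[0,0,0,0,0,-7,100],[0,0,0,0,0,-7,100],[0,0,0,0,0,-7,100],[0,0,0,0,0,-7,100],[0,0,0,0,0,-7,100],[0,0,0,0,0,-7,100],[0,0,0,0,0,-7,100],[0,0,0,0,0,-7,100],[0,0,0,0,0,-7,100],[0,0,0,0,0,-7,100],[0,0,0,0,0,-7,100]]]'
sed -i 's/^yT=Rz@\[0,-1,0\]/yT=Rz@[0,1,0]/' h.py
python3 - <<'E'
from h import *
plan(foot+.226*ax,Rg);print(bot.observe()["joint_positions"].round(2))
E
```

```text
time_s: 4.65
ee_pos: [0.4742, 0.1744, 0.2382]
eef_rot: [0.249, 0.919, 0.118, 0.281]
contact_force: [-0.7, -0.4, 0.2]
width: 0.998
grip_force: 0.0
now [0.4742 0.1744 0.2382] n 8 row cm [0.265, 0.586, 0.287] deg [-0.34, -0.49, -4.95]
[ 0.04 -0.01 -0.69  2.34  0.85  0.38 -0.34]
```

```bash
python3 -m crank '[[[0.27,0.59,0.29,-0.34,-0.49,-4.95,100],[0.27,0.59,0.29,-0.34,-0.49,-4.95,100],[0.27,0.59,0.29,-0.34,-0.49,-4.95,100],[0.27,0.59,0.29,-0.34,-0.49,-4.95,100],[0.27,0.59,0.29,-0.34,-0.49,-4.95,100],[0.27,0.59,0.29,-0.34,-0.49,-4.95,100],[0.27,0.59,0.29,-0.34,-0.49,-4.95,100],[0.27,0.59,0.29,-0.34,-0.49,-4.95,100],[0,0,0,0,0,0,100],[0,0,0,0,0,0,100]]]'
python3 - <<'E'
from h import *
s=bot.observe();c=bot.read_camera("wrist");np.savez("w2.npz",p=s["ee_pos"],q=s["eef_rot"],**c);cv2.imwrite("pics/w2.png",c["image"])
plan(foot+.226*ax,Rg);print(s["joint_positions"].round(2))
X=np.eye(4);X[:3,:3]=Ro.from_quat(s["eef_rot"]).as_matrix();X[:3,3]=s["ee_pos"]
c["extrinsics"]=X@c["mount"]
for z in(0,.1,.112,.17): print(z,proj(c,foot+z*ax).round(1))
g=cv2.medianBlur(cv2.cvtColor(c["image"],cv2.COLOR_BGR2GRAY),5)
print(cv2.HoughCircles(g,cv2.HOUGH_GRADIENT,1,20,param1=60,param2=18,minRadius=12,maxRadius=60))
E
```

```text
time_s: 5.48
ee_pos: [0.4787, 0.2268, 0.2177]
eef_rot: [-0.076, 0.937, 0.03, 0.341]
contact_force: [0.1, -0.5, -0.2]
width: 1.002
grip_force: 0.0
now [0.4788 0.2268 0.2179] n 1 row cm [0.005, -0.085, -0.032] deg [-0.01, 0.01, -0.45]
[-0.06  0.09 -0.75  2.36  1.35  0.46 -0.25]
0 [256.  156.2]
0.1 [255.8 178.7]
0.112 [255.7 182.4]
0.17 [255.4 206.7]
[[[122.5 184.5  29.3]
  [253.5 203.5  21. ]
  [187.5 119.5  52.8]
  [461.5  57.5  52.1]
  [145.5 165.5  56.1]
  [240.5 108.5  55. ]
  [442.5  33.5  37.7]
  [254.5 176.5  29.9]
  [ 67.5 242.5  47.2]
  [ 49.5 185.5  42.7]
  [107.5 267.5  55. ]
  [102.5 200.5  44.9]
  [157.5 107.5  40.5]
  [212.5 133.5  34.9]
  [262.5 121.5  30.4]
  [112.5 165.5  21.6]
  [253.5 145.5  19.6]
  [134.5 271.5  27.9]
  [162.5 139.5  23.2]
  [279.5  40.5  21.3]
  [139.5 248.5  25.2]
  [133.5 102.5  31.6]
  [ 83.5 256.5  33.8]
  [116.5  50.5  29.9]
  [439.5  54.5  16.5]
  [182.5 199.5  34.9]
  [256.5  71.5  16.3]
  [381.5 270.5  20.2]
  [126.5 135.5  16. ]
  [138.5  74.5  14.5]
  [111.5 245.5  18.8]
  [280.5  91.5  17.2]
  [109.5 222.5  15.6]]]
```

View pics/w2.png

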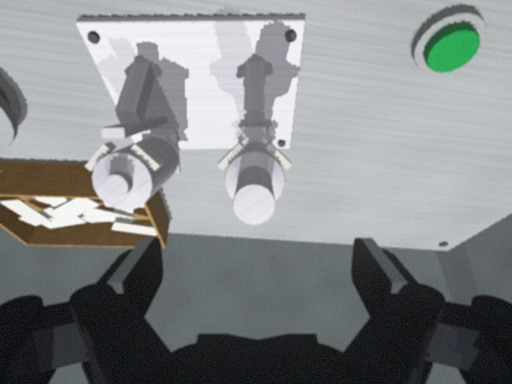

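The spindle's top is at (253.5,203.5), nearly on the tool axis, with the roller clear at (120,185). I'll correct by about 2 mm, go in and close.

```bash
python3 -m crank '[[[0.1,-0.1,1,0,0,0,100],[0.1,-0.1,1,0,0,0,100],[0,0,1,0,0,0,100],[0,0,1,0,0,0,100],[0,0,1,0,0,0,100],[0,0,1,0,0,0,100],[0,0,1,0,0,0,100],[0,0,1,0,0,0,100],[0,0,1,0,0,0,100],[0,0,1,0,0,0,100],[0,0,0,0,0,0,100]]]' && python3 -m crank '[[[0,0,0,0,0,0,20],[0,0,0,0,0,0,20],[0,0,0,0,0,0,20],[0,0,0,0,0,0,20],[0,0,0,0,0,0,20],[0,0,0,0,0,0,20],[0,0,0,0,0,0,20],[0,0,0,0,0,0,20],[0,0,0,0,0,0,20],[0,0,0,0,0,0,20]]]' 60
python3 - <<'E'
from h import *
s=bot.observe();c=bot.read_camera("wrist");cv2.imwrite("pics/w3.png",c["image"]);p=s["ee_pos"];print((p-foot)@ax,p-foot-((p-foot)@ax)*ax)
print(s["joint_positions"].round(2)); 
E
```

```text
time_s: 6.45
ee_pos: [0.5418, 0.2354, 0.1391]
eef_rot: [-0.076, 0.937, 0.03, 0.34]
contact_force: [0.1, -0.0, 0.5]
width: 0.994
grip_force: 0.0
time_s: 7.28
ee_pos: [0.5408, 0.2362, 0.1407]
eef_rot: [-0.078, 0.936, 0.03, 0.342]
contact_force: [-3.8, -3.3, 6.0]
width: 0.304
grip_force: 58.3
0.126233566925496 [-0.00109221 -0.00054561 -0.00098076]
[-0.09  0.37 -0.7   2.31  1.8   0.57 -0.58]
```

View pics/w3.png

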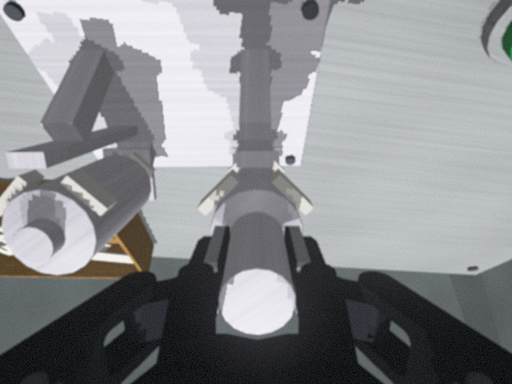

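The neck is held centrally between the pads. It measures 58 N at an opening of about 26 mm. Now I'll lift straight up.

```bash
python3 -m crank '[[[-0.64,0,-0.77,0,0,0,20],[-0.64,0,-0.77,0,0,0,20],[-0.96,0,-1.15,0,0,0,20],[-0.96,0,-1.15,0,0,0,20],[-0.96,0,-1.15,0,0,0,20],[-0.96,0,-1.15,0,0,0,20],[-0.96,0,-1.15,0,0,0,20],[-0.96,0,-1.15,0,0,0,20],[-0.96,0,-1.15,0,0,0,20],[-0.96,0,-1.15,0,0,0,20],[-0.96,0,-1.15,0,0,0,20],[-0.96,0,-1.15,0,0,0,20],[-0.96,0,-1.15,0,0,0,20],[-0.96,0,-1.15,0,0,0,20],[-0.96,0,-1.15,0,0,0,20],[0,0,0,0,0,0,20]]]' 80
python3 - <<'E'
from h import *
s=bot.observe();print(s["joint_positions"].round(2));R=Ro.from_quat(s["eef_rot"]).as_matrix();print(R.round(3).tolist())
for b in (99.75,60,40):plan([C[0],C[1],.034+.126+.06],down(b))
E
```

```text
time_s: 8.67
ee_pos: [0.5402, 0.2366, 0.3573]
eef_rot: [-0.078, 0.936, 0.031, 0.343]
contact_force: [0.1, 0.6, -2.3]
width: 0.304
grip_force: 78.7
[ 0.08 -0.03 -0.74  2.08  0.62  0.53  0.61]
[[-0.753, -0.167, 0.636], [-0.125, 0.986, 0.112], [-0.646, 0.005, -0.763]]
now [0.5402 0.2366 0.3573] n 13 row cm [0.265, -2.56, 1.048] deg [0.02, 3.1, -0.02]
now [0.5402 0.2366 0.3573] n 13 row cm [-0.547, -2.518, 1.259] deg [1.09, 2.96, 2.91]
now [0.5402 0.2366 0.3573] n 15 row cm [-0.84, -2.102, 1.188] deg [1.41, 2.42, 3.8]
```

```bash
python3 -m crank '[[[0.1,-1.28,0.1,0,1.55,0,20],[0.1,-1.28,0.1,0,1.55,0,20],[0.26,-2.56,1.05,0,3.1,0,20],[0.26,-2.56,1.05,0,3.1,0,20],[0.26,-2.56,1.05,0,3.1,0,20],[0.26,-2.56,1.05,0,3.1,0,20],[0.26,-2.56,1.05,0,3.1,0,20],[0.26,-2.56,1.05,0,3.1,0,20],[0.26,-2.56,1.05,0,3.1,0,20],[0.26,-2.56,1.05,0,3.1,0,20],[0.26,-2.56,1.05,0,3.1,0,20],[0.26,-2.56,1.05,0,3.1,0,20],[0.26,-2.56,1.05,0,3.1,0,20],[0.1,-1.28,0.5,0,1.55,0,20],[0.1,-1.28,0.5,0,1.55,0,20],[0,0,0,0,0,0,20],[0,0,0,0,0,0,20]]]' 80
python3 - <<'E'
from h import *
s=bot.observe();print(s["joint_positions"].round(2));R=Ro.from_quat(s["eef_rot"]).as_matrix();print(R.round(3).tolist())
c=bot.read_camera("wrist");S=bot.read_camera("scene");np.savez("s4.npz",p=s["ee_pos"],q=s["eef_rot"],**S);np.savez("w4.npz",p=s["ee_pos"],q=s["eef_rot"],**c)
plan([C[0],C[1],.034+.126+.03],down(99.75))
p=proj(S,s["ee_pos"]);u,v=int(p[0]),int(p[1]);print(p)
a=cv2.resize(S["image"][max(v-70,0):v+90,u-60:u+60],None,fx=3,fy=3,interpolation=cv2.INTER_CUBIC)
o=np.zeros((480,800,3),np.uint8);o[:a.shape[0],:360]=a;b=cv2.resize(c["image"],(440,330));o[:330,360:]=b;cv2.imwrite("pics/c4.png",o);print("crop origin",u-60,max(v-70,0))
E
```

```text
time_s: 10.08
ee_pos: [0.6081, -0.0895, 0.2224]
eef_rot: [-0.083, 0.997, 0.002, -0.003]
contact_force: [-0.2, 1.2, -3.2]
width: 0.304
grip_force: 79.0
[ 0.38  0.43 -0.44  1.69  0.2   1.08  1.62]
[[-0.986, -0.166, -0.007], [-0.166, 0.986, 0.003], [0.006, 0.005, -1.0]]
now [ 0.6084 -0.0878  0.224 ] n 2 row cm [-0.261, -0.072, 1.697] deg [0.13, -0.12, -0.02]
[270.36868549 203.64752694]
crop origin 210 133
```

View pics/c4.png

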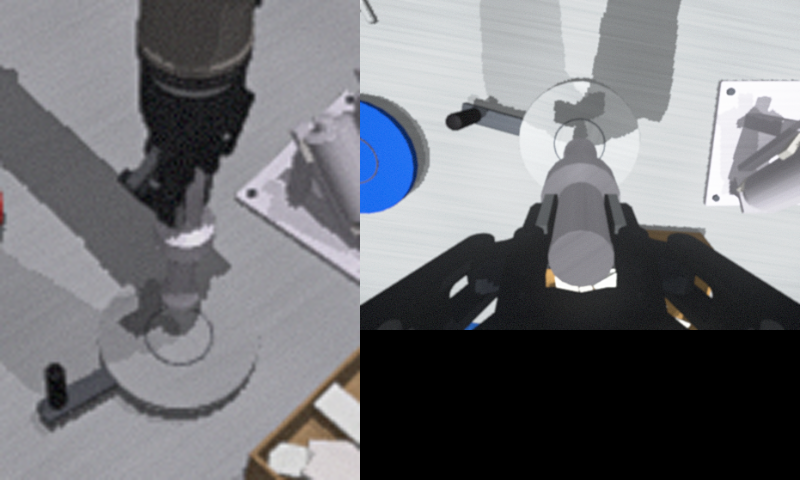

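The spindle hangs upright over the disc. In the scene crop its foot is at (181,330) and the circle at (180,335). In the wrist view the circle is at (580,143). I'll check both numerically.

```bash
python3 - <<'E'
from h import *
S=dict(np.load("s4.npz"));W=dict(np.load("w4.npz"))
R=Ro.from_quat(W["q"]).as_matrix();X=np.eye(4);X[:3,:3]=R;X[:3,3]=W["p"];W["extrinsics"]=X@W["mount"]
u=lambda x,y:((x-360+.5)*512/440-.5,(y+.5)*384/330-.5)
print("circle from wrist",plane(W,u(580,143),.034))
p=W["p"]
for z in(0,.01,.101,.126,.17):
    q=p+R[:,2]*(.126-z);print(z,"scenecrop",((proj(S,q)-[210,133]+.5)*3).round(0),"wrist",(proj(W,q)*[440/512,330/384]+[360,0]).round(0))
print("top",(proj(S,C)-[210,133])*3)
plan([C[0],C[1],.034+.126+.025],down(99.75))
E
```

```text
circle from wrist [ 0.61178775 -0.08846116  0.034     ]
0 scenecrop [178. 296.] wrist [580. 152.]
0.01 scenecrop [178. 290.] wrist [580. 155.]
0.101 scenecrop [182. 231.] wrist [580. 192.]
0.126 scenecrop [183. 213.] wrist [580. 210.]
0.17 scenecrop [185. 180.] wrist [580. 259.]
top [179.18817562 334.27112515]
now [ 0.6084 -0.0878  0.224 ] n 2 row cm [-0.262, -0.073, 1.947] deg [0.13, -0.12, -0.02]
```

```bash
python3 -m crank '[[[-0.1,0,0.5,0.1,-0.1,0,20],[-0.1,0,0.8,0.1,-0.1,0,20],[-0.1,-0.05,0.8,0.1,0,0,20],[-0.1,-0.05,0.8,0,0,0,20],[0,0,0.8,0,0,0,20],[0,0,0.8,0,0,0,20],[0,0,0.6,0,0,0,20],[0,0,0.2,0,0,0,20],[0,0,0,0,0,0,20],[0,0,0,0,0,0,20],[0,0,0,0,0,0,20]]]' 80
python3 - <<'E'
from h import *
s=bot.observe();plan([.613,C[1],.16],down(99.75))
S=bot.read_camera("scene");p=proj(S,s["ee_pos"]);print(p)
a=cv2.resize(S["image"][185:275,220:320],None,fx=6,fy=6,interpolation=cv2.INTER_CUBIC)
cv2.imwrite("pics/c5.png",a)
R=Ro.from_quat(s["eef_rot"]).as_matrix()
for z in(0,.01,.09,.112,.17):print(z,((proj(S,s["ee_pos"]+R[:,2]*(.126-z))-[220,185]+.5)*6).round(0))
print(((proj(S,C)-[220,185]+.5)*6).round(0))
E
```

```text
time_s: 11.1
ee_pos: [0.6134, -0.0896, 0.1718]
eef_rot: [-0.084, 0.996, -0.001, 0.0]
contact_force: [-0.1, -0.1, -4.5]
width: 0.302
grip_force: 79.0
now [ 0.6134 -0.0896  0.1718] n 1 row cm [0.013, 0.144, 1.177] deg [-0.07, 0.02, -0.12]
[271.0039258  216.84001172]
0 [299. 348.]
0.01 [300. 337.]
0.09 [306. 241.]
0.112 [308. 213.]
0.17 [313. 133.]
[301. 360.]
```

View pics/c5.png

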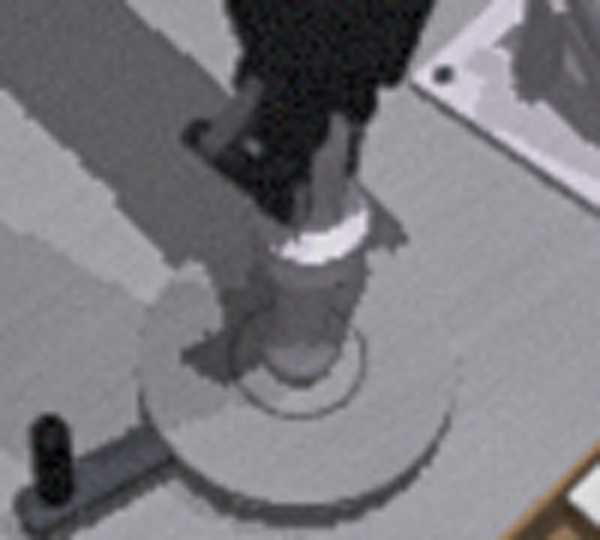

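The foot (302,375) is inside the circle (300,365), with the collar leaning about 1°. I'll lower the last 12 mm gently.

```bash
python3 -m crank '[[[0,0.05,0.2,0,0,0,20],[0,0.05,0.2,0,0,0,20],[0,0.04,0.2,0,0,0,20],[0,0,0.15,0,0,0,20],[0,0,0.1,0,0,0,20],[0,0,0.1,0,0,0,20],[0,0,0,0,0,0,20],[0,0,0,0,0,0,20],[0,0,0,0,0,0,20]]]' 80
```

```text
time_s: 11.9
ee_pos: [0.6128, -0.0882, 0.1618]
eef_rot: [-0.084, 0.996, -0.001, -0.0]
contact_force: [-1.0, -0.6, -3.5]
width: 0.304
grip_force: 79.0
```

```bash
python3 -m crank '[[[0,0,0.05,0,0,0,20],[0,0,0.05,0,0,0,20],[0,0,0,0,0,0,20],[0,0,0,0,0,0,20]]]' 40;python3 -m crank '[[[0,0,0.05,0,0,0,20],[0,0,0.05,0,0,0,20],[0,0,0,0,0,0,20],[0,0,0,0,0,0,20]]]' 20
```

```text
time_s: 12.23
ee_pos: [0.6126, -0.0883, 0.1607]
eef_rot: [-0.084, 0.996, -0.001, -0.0]
contact_force: [0.8, -0.0, -2.8]
width: 0.301
grip_force: 79.0
time_s: 12.57
ee_pos: [0.6129, -0.0882, 0.1602]
eef_rot: [-0.084, 0.996, -0.001, 0.0]
contact_force: [-0.6, -0.3, -0.1]
width: 0.305
grip_force: 79.4
```

```bash
python3 -m crank '[[[0,0,0.05,0,0,0,20],[0,0,0.05,0,0,0,20],[0,0,0,0,0,0,20],[0,0,0,0,0,0,20]]]' 20
```

```text
time_s: 12.9
ee_pos: [0.6133, -0.0882, 0.1601]
eef_rot: [-0.084, 0.996, -0.001, 0.001]
contact_force: [-2.3, -0.3, 7.5]
width: 0.303
grip_force: 80.3
```

```bash
python3 -m crank '[[[0,0,-0.05,0,0,0,20],[0,0,0,0,0,0,32],[0,0,0,0,0,0,34],[0,0,0,0,0,0,37],[0,0,0,0,0,0,40],[0,0,0,0,0,0,46],[0,0,0,0,0,0,52],[0,0,0,0,0,0,60],[0,0,0,0,0,0,60],[0,0,0,0,0,0,60]]]' 20
python3 - <<'E'
from h import *
s=bot.observe();c=bot.read_camera("wrist");print(s["ee_pos"],s["width"],s["grip_force"]);
np.savez("w6.npz",p=s["ee_pos"],q=s["eef_rot"],**c);S=bot.read_camera("scene");np.savez("s6.npz",**S)
a=np.hstack([cv2.resize(S["image"][175:275,220:320],(400,400),interpolation=cv2.INTER_CUBIC),cv2.resize(c["image"],(400,400))]);cv2.imwrite("pics/c6.png",a)
E
```

```text
time_s: 13.73
ee_pos: [0.6127, -0.0882, 0.1592]
eef_rot: [-0.084, 0.996, -0.0, -0.0]
contact_force: [-0.3, -0.2, -1.0]
width: 0.599
grip_force: 0.0
[ 0.61270071 -0.08818752  0.1592267 ] 0.5990021804412972 0.0
```

View pics/c6.png

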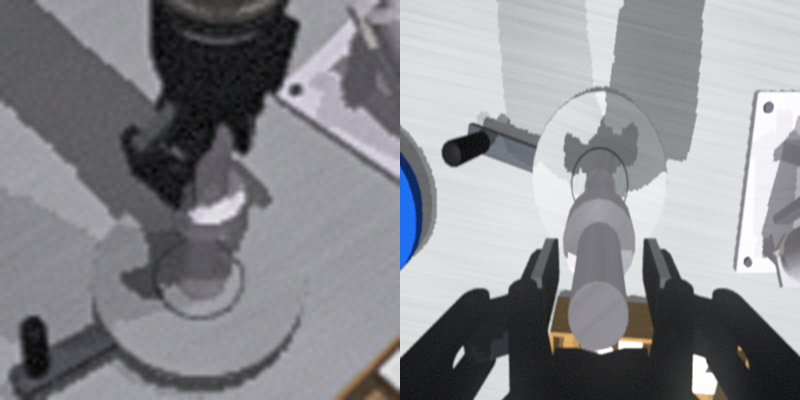

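The spindle stands in the circle, foot at (195,285) in the scene crop, and the fingers are open to either side of it. I'll hold for a full second and then retreat straight up.

```bash
python3 -m crank '[[[0,0,0,0,0,0,75],[0,0,0,0,0,0,75],[0,0,0,0,0,0,75],[0,0,-0.5,0,0,0,75],[0,0,-1,0,0,0,75],[0,0,-1,0,0,0,75],[0,0,-1,0,0,0,75],[0,0,-1,0,0,0,75],[0,0,-1,0,0,0,75],[0,0,-1,0,0,0,75],[0,0,-1.5,0,0,0,75],[0,0,-1.5,0,0,0,75],[0,0,-1.5,0,0,0,75],[0,0,-1.5,0,0,0,75],[0,0,-1.5,0,0,0,75],[0,0,0,0,0,0,75],[0,0,0,0,0,0,75],[0,0,0,0,0,0,75],[0,0,0,0,0,0,75],[0,0,0,0,0,0,75]]]'
python3 - <<'E'
from h import *
c=bot.read_camera("scene");im=c["image"]
print([b for b in blobs(im.max(2)<45) if 215<b[1][0]<245 and 245<b[1][1]<280])
s6=dict(np.load("s6.npz"))["image"];
W=dict(np.load("w6.npz"));X=np.eye(4);X[:3,:3]=Ro.from_quat(W["q"]).as_matrix();X[:3,3]=W["p"];W["extrinsics"]=X@W["mount"]
u=((452-400)*512/400,153*384/400)
print(tri([ray(W,u),ray(c,(228.5,256))]),plane(W,u,.093))
h=C+.13*np.array([np.cos(np.radians(-97)),np.sin(np.radians(-97)),0]);h[2]=.093;print(h,proj(c,h),proj(W,h),u)
plan([h[0],h[1],.26],down(-7),n=20);print(bot.observe()["joint_positions"].round(2))
E
```

```text
time_s: 15.5
ee_pos: [0.6122, -0.0881, 0.2982]
eef_rot: [-0.084, 0.996, -0.0, -0.001]
contact_force: [-0.3, 0.4, -1.0]
width: 0.748
grip_force: 0.0
[(np.int32(72), [228.4, 261.7], [226, 255, 6, 14])]
(array([ 0.59813727, -0.21626926,  0.09198967]), [np.float64(0.0005562464175452357), np.float64(0.0005562464175451854)]) [ 0.59748195 -0.2161147   0.093     ]
[ 0.59785699 -0.217231    0.093     ] [227.90116002 255.88972217] [ 64.82015419 147.16101513] (66.56, 146.88)
now [ 0.6123 -0.0881  0.2983] n 20 row cm [-0.429, -0.62, 0.192] deg [-0.01, -0.0, 5.33]
[ 0.38  0.37 -0.45  1.59  0.17  1.22  1.64]
```

```bash
python3 -m crank '[[[-0.43,-0.62,0.19,0,0,5.33,45],[-0.43,-0.62,0.19,0,0,5.33,45],[-0.43,-0.62,0.19,0,0,5.33,45],[-0.43,-0.62,0.19,0,0,5.33,45],[-0.43,-0.62,0.19,0,0,5.33,45],[-0.43,-0.62,0.19,0,0,5.33,45],[-0.43,-0.62,0.19,0,0,5.33,45],[-0.43,-0.62,0.19,0,0,5.33,45],[-0.43,-0.62,0.19,0,0,5.33,45],[-0.43,-0.62,0.19,0,0,5.33,45],[-0.43,-0.62,0.19,0,0,5.33,45],[-0.43,-0.62,0.19,0,0,5.33,45],[-0.43,-0.62,0.19,0,0,5.33,45],[-0.43,-0.62,0.19,0,0,5.33,45],[-0.43,-0.62,0.19,0,0,5.33,45],[-0.43,-0.62,0.19,0,0,5.33,45],[-0.43,-0.62,0.19,0,0,5.33,45],[-0.43,-0.62,0.19,0,0,5.33,45],[-0.43,-0.62,0.19,0,0,5.33,45],[-0.43,-0.62,0.19,0,0,5.33,45]]]'
python3 -m crank '[[[0,0,0,0,0,0,45],[0,0,0,0,0,0,45]]]'
python3 - <<'E'
from h import *
plan([.598,-.2168,.05],down(-7),n=15);print(bot.observe()["joint_positions"].round(2))
s=bot.observe();c=bot.read_camera("wrist");X=np.eye(4);X[:3,:3]=Ro.from_quat(s["eef_rot"]).as_matrix();X[:3,3]=s["ee_pos"];c["extrinsics"]=X@c["mount"]
h=cv2.cvtColor(c["image"],cv2.COLOR_BGR2GRAY);cv2.imwrite("pics/w7.png",c["image"]);print(proj(c,[.598,-.2168,.093]),proj(c,[.6137,-.0882,.204]))
E
```

```text
time_s: 17.22
ee_pos: [0.5981, -0.2177, 0.2607]
eef_rot: [0.75, 0.661, -0.001, -0.0]
contact_force: [1.1, 0.4, -0.3]
width: 0.448
grip_force: 0.0
time_s: 17.38
ee_pos: [0.5983, -0.2175, 0.261]
eef_rot: [0.748, 0.664, -0.001, 0.0]
contact_force: [0.1, 0.2, 0.3]
width: 0.449
grip_force: 0.0
now [ 0.5983 -0.2175  0.261 ] n 15 row cm [0.005, -0.002, 1.407] deg [-0.0, 0.0, 0.01]
[ 0.28  0.39 -0.05  1.62  0.02  1.14  0.11]
[256.45971084 166.02507412] [256.35975861 -21.95438926]
```

View pics/w7.png

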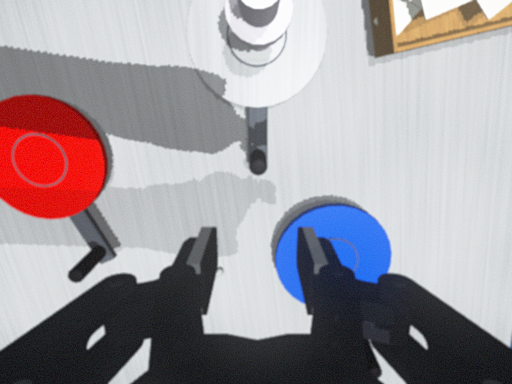

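The handle's top is at (258,163), on the line between the fingers and within 1 mm of the prediction. The spindle is still upright at (258,15). Next I'll go down over the handle.

```bash
python3 -m crank '[[[0.1,0.05,1.6,0,0,0,45],[0,0,1.6,0,0,0,45],[0,0,1.6,0,0,0,45],[0,0,1.6,0,0,0,45],[0,0,1.6,0,0,0,45],[0,0,1.6,0,0,0,45],[0,0,1.6,0,0,0,45],[0,0,1.6,0,0,0,45],[0,0,1.6,0,0,0,45],[0,0,1.6,0,0,0,45],[0,0,1.6,0,0,0,45],[0,0,1.6,0,0,0,45],[0,0,1.2,0,0,0,45],[0,0,0,0,0,0,38],[0,0,0,0,0,0,34],[0,0,0,0,0,0,34],[0,0,0,0,0,0,34]]]'
python3 - <<'E'
from h import *
s=bot.observe();d=s["ee_pos"]-C;print(np.hypot(*d[:2]),np.degrees(np.arctan2(d[1],d[0])),s["joint_positions"].round(2))
E
```

```text
time_s: 18.85
ee_pos: [0.6, -0.2169, 0.0586]
eef_rot: [0.749, 0.663, 0.0, 0.001]
contact_force: [0.6, -0.1, 0.7]
width: 0.342
grip_force: 0.0
0.1294231299408729 -96.06049132418171 [ 0.28  0.61 -0.05  1.77  0.04  0.75  0.09]
```

```bash
python3 -m crank '[[[0,-0.23,0,0,0,1,34],[0,-0.23,0,0,0,1,34],[0.01,-0.45,0,0,0,2,34],[0.01,-0.45,0,0,0,2,34],[0.02,-0.68,0,0,0,3,34],[0.02,-0.68,0,0,0,3,34],[0.02,-0.68,0,0,0,3,34],[0.02,-0.68,0,0,0,3,34],[0.02,-0.68,0,0,0,3,34],[0.02,-0.68,0,0,0,3,34],[0.02,-0.68,0,0,0,3,34],[0.02,-0.68,0,0,0,3,34],[0.02,-0.68,0,0,0,3,34],[0.02,-0.68,0,0,0,3,34],[0.02,-0.68,0,0,0,3,34],[0.02,-0.68,0,0,0,3,34],[0.01,-0.45,0,0,0,2,34],[0.01,-0.45,0,0,0,2,34],[0,-0.23,0,0,0,1,34]]]'
python3 - <<'E'
from h import *
s=bot.observe();d=s["ee_pos"]-C;print(np.hypot(*d[:2]),np.degrees(np.arctan2(d[1],d[0])),s["joint_positions"].round(2))
y=Ro.from_quat(s["eef_rot"]).as_matrix()[:,1];print(np.degrees(np.arctan2(y[1],y[0])))
E
```

```text
time_s: 20.43
ee_pos: [0.5096, -0.1637, 0.0578]
eef_rot: [0.951, 0.308, -0.0, 0.001]
contact_force: [0.9, -1.2, 0.2]
width: 0.342
grip_force: 0.3
0.12855106009768943 -144.04445356439766 [ 0.07  0.49  0.16  2.03 -0.13  0.63 -0.63]
-54.10036186676626
```

```bash
python3 -m crank '[[[0,-0.23,0,0,0,1,34],[0.01,-0.45,0,0,0,2,34],[0.02,-0.68,0,0,0,3,34],[0.02,-0.68,0,0,0,3,34],[0.02,-0.68,0,0,0,3,34],[0.02,-0.68,0,0,0,3,34],[0.01,-0.45,0,0,0,2,34],[0.01,-0.45,0,0,0,2,34],[0.01,-0.34,0,0,0,1.5,34],[0.01,-0.34,0,0,0,1.5,34],[0,-0.23,0,0,0,1,34],[0,-0.23,0,0,0,1,34],[0,0,0,0,0,0,34]]]'
python3 - <<'E'
from h import *
s=bot.observe();d=s["ee_pos"]-C;print(np.hypot(*d[:2]),np.degrees(np.arctan2(d[1],d[0])),s["joint_positions"].round(2))
c=bot.read_camera("top");print(blobs(c["image"].max(2)<45))
E
```

```text
time_s: 21.52
ee_pos: [0.4882, -0.1141, 0.0574]
eef_rot: [0.995, 0.105, -0.0, 0.0]
contact_force: [-0.2, -0.3, -0.3]
width: 0.343
grip_force: 0.0
0.12814699510102404 -168.33802825945142 [-0.11  0.46  0.27  2.12 -0.21  0.59 -1.06]
[(np.int32(156), [253.6, 71.0], [223, 68, 61, 7]), (np.int32(15), [434.3, 95.3], [433, 92, 5, 6]), (np.int32(25), [447.0, 118.3], [445, 114, 6, 8]), (np.int32(47), [404.6, 127.6], [400, 124, 11, 9]), (np.int32(5845), [497.1, 267.7], [479, 169, 33, 215]), (np.int32(2385), [9.2, 246.2], [0, 171, 24, 157]), (np.int32(38), [272.9, 197.1], [270, 193, 6, 9]), (np.int32(36), [351.9, 228.3], [348, 226, 9, 6]), (np.int32(556), [283.7, 255.8], [252, 244, 60, 45]), (np.int32(442), [58.4, 330.0], [28, 308, 38, 53]), (np.int32(173), [281.9, 359.7], [273, 316, 15, 68]), (np.int32(69), [234.2, 377.0], [229, 368, 13, 16])]
```

Creeping on toward the stop, watching the tangential force.

```bash
for i in 1; do python3 -m crank '[[[0,-0.23,0,0,0,1,34],[0,-0.23,0,0,0,1,34],[0,-0.23,0,0,0,1,34],[0,-0.23,0,0,0,1,34],[0,-0.23,0,0,0,1,34],[0,0,0,0,0,0,34]]]'; done
```

```text
time_s: 22.07
ee_pos: [0.486, -0.1025, 0.0573]
eef_rot: [0.998, 0.061, -0.0, 0.0]
contact_force: [-0.0, 1.0, 0.1]
width: 0.345
grip_force: 0.0
```

```bash
python3 -m crank '[[[0,-0.23,0,0,0,1,34],[0,-0.23,0,0,0,1,34],[0,-0.23,0,0,0,1,34],[0,-0.23,0,0,0,1,34],[0,0,0,0,0,0,34]]]'
```

```text
time_s: 22.48
ee_pos: [0.4851, -0.0934, 0.0573]
eef_rot: [1.0, 0.026, -0.0, 0.0]
contact_force: [-0.5, -0.1, -0.4]
width: 0.336
grip_force: 0.0
```

```bash
python3 -m crank '[[[0,-0.23,0,0,0,1,34],[0,-0.23,0,0,0,1,34],[0,-0.23,0,0,0,1,34],[0,0,0,0,0,0,34]]]'
```

```text
time_s: 22.82
ee_pos: [0.485, -0.0865, 0.0573]
eef_rot: [1.0, -0.0, -0.0, 0.0]
contact_force: [1.0, 0.2, -0.8]
width: 0.339
grip_force: 0.0
```

```bash
python3 -m crank '[[[0,-0.23,0,0,0,1,34],[0,-0.23,0,0,0,1,34],[0,0,0,0,0,0,34]]]'
```

```text
time_s: 23.07
ee_pos: [0.485, -0.082, 0.0573]
eef_rot: [1.0, -0.018, -0.0, 0.0]
contact_force: [0.4, -0.5, -1.3]
width: 0.342
grip_force: 0.0
```

```bash
python3 -m crank '[[[0,-0.23,0,0,0,1,34],[0,-0.23,0,0,0,1,34],[0,0,0,0,0,0,34]]]'
```

```text
time_s: 23.32
ee_pos: [0.4856, -0.0818, 0.0573]
eef_rot: [0.999, -0.037, 0.001, 0.003]
contact_force: [1.9, -11.2, -4.5]
width: 0.34
grip_force: 6.0
```

Force of 11 N: the stop is reached. I'll recentre the cage on the handle, open slightly and rise.

```bash
python3 -m crank '[[[0,0.4,0,0,0,0,38],[0,0.3,0,0,0,0,42],[0,0.2,0,0,0,0,45],[0,0,0,0,0,0,45],[0,0,-0.7,0,0,0,45],[0,0,-1.2,0,0,0,45],[0,0,-1.5,0,0,0,45],[0,0,-2,0,0,0,45],[0,0,-2,0,0,0,45],[0,0,-2,0,0,0,45],[0,0,-2.5,0,0,0,45],[0,0,-2.5,0,0,0,45],[0,0,-2.5,0,0,0,45],[0,0,-2.5,0,0,0,45],[0,0,0,0,0,0,45],[0,0,0,0,0,0,45]]]'
python3 - <<'E'
from h import *
s=bot.observe();print(s["joint_positions"].round(2))
S=bot.read_camera("scene");W=bot.read_camera("wrist")
a=np.hstack([cv2.resize(S["image"][150:290,190:330],(400,400),interpolation=cv2.INTER_CUBIC),cv2.resize(W["image"],(400,400))]);cv2.imwrite("pics/c8.png",a)
for b in np.arange(-190,-160,4):
    h=C+.13*np.array([np.cos(np.radians(b)),np.sin(np.radians(b)),0]);h[2]=.093;print(b,((proj(S,h)-[190,150])*400/140).round(0))
B=np.array([.4766,.4057,.0197])
plan([B[0],B[1],.20])
E
```

```text
time_s: 24.65
ee_pos: [0.4855, -0.0865, 0.253]
eef_rot: [0.999, -0.034, 0.002, 0.0]
contact_force: [0.7, 0.5, 0.4]
width: 0.451
grip_force: 0.0
[-0.35  0.15  0.45  1.98 -0.08  1.02 -1.5 ]
-190 [165. 140.]
-186 [157. 144.]
-182 [149. 148.]
-178 [142. 152.]
-174 [135. 157.]
-170 [129. 163.]
-166 [123. 169.]
-162 [117. 175.]
now [ 0.4841 -0.0864  0.2508] n 17 row cm [-0.243, -2.885, 0.297] deg [0.0, 0.0, 0.0]
```

View pics/c8.png

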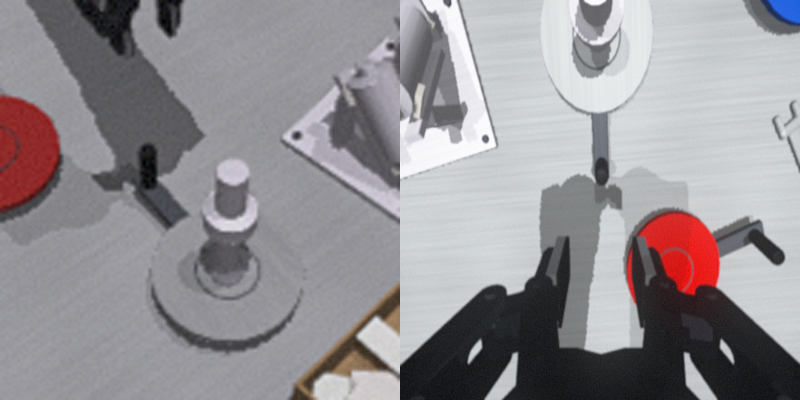

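The spindle (230,200) stands in the circle and the handle (149,150) is at the stop bearing. The fingers are clear. Next is the button.

```bash
python3 - <<'E'
from h import *
plan([.4766,.4057,.25],down(-44),n=20)
E
```

```text
now [ 0.4841 -0.0864  0.2508] n 20 row cm [0.823, -2.403, 0.003] deg [0.0, 0.0, -2.5]
```

```bash
python3 -m crank '[[[0.82,-2.4,0,0,0,-2.5,0],[0.82,-2.4,0,0,0,-2.5,0],[0.82,-2.4,0,0,0,-2.5,0],[0.82,-2.4,0,0,0,-2.5,0],[0.82,-2.4,0,0,0,-2.5,0],[0.82,-2.4,0,0,0,-2.5,0],[0.82,-2.4,0,0,0,-2.5,0],[0.82,-2.4,0,0,0,-2.5,0],[0.82,-2.4,0,0,0,-2.5,0],[0.82,-2.4,0,0,0,-2.5,0],[0.82,-2.4,0,0,0,-2.5,0],[0.82,-2.4,0,0,0,-2.5,0],[0.82,-2.4,0,0,0,-2.5,0],[0.82,-2.4,0,0,0,-2.5,0],[0.82,-2.4,0,0,0,-2.5,0],[0.82,-2.4,0,0,0,-2.5,0],[0.82,-2.4,0,0,0,-2.5,0],[0.82,-2.4,0,0,0,-2.5,0],[0.82,-2.4,0,0,0,-2.5,0],[0.82,-2.4,0,0,0,-2.5,0]]]'
python3 -m crank '[[[0,0,0,0,0,0,0],[0,0,0,0,0,0,0]]]'
python3 - <<'E'
from h import *
s=bot.observe();c=bot.read_camera("wrist");X=np.eye(4);X[:3,:3]=Ro.from_quat(s["eef_rot"]).as_matrix();X[:3,3]=s["ee_pos"];c["extrinsics"]=X@c["mount"]
h=cv2.cvtColor(c["image"],cv2.COLOR_BGR2HSV);b=blobs((h[...,0]>50)&(h[...,0]<80)&(h[...,1]>120)&(h[...,2]>50));print(b)
for k in b:print(plane(c,k[1],.02),plane(c,k[1],.025))
plan([.4766,.4057,.04])
E
```

```text
time_s: 26.42
ee_pos: [0.4757, 0.405, 0.2488]
eef_rot: [0.92, 0.392, -0.002, 0.001]
contact_force: [-0.7, -0.1, 0.5]
width: 0.002
grip_force: 0.0
time_s: 26.58
ee_pos: [0.475, 0.4057, 0.2489]
eef_rot: [0.92, 0.393, -0.002, 0.001]
contact_force: [0.2, -0.7, -0.0]
width: -0.001
grip_force: 0.0
[(np.int32(968), [257.8, 152.4], [240, 135, 36, 35])]
[0.47724918 0.40673204 0.02      ] [0.47788858 0.4074181  0.025     ]
now [0.4762 0.404  0.2492] n 7 row cm [0.034, -0.015, 2.988] deg [0.0, 0.0, 0.0]
```

```bash
python3 -m crank '[[[0.1,-0.1,2.5,0,0,0,0],[0,0,2.5,0,0,0,0],[0,0,2.5,0,0,0,0],[0,0,2.5,0,0,0,0],[0,0,2.5,0,0,0,0],[0,0,2.5,0,0,0,0],[0,0,2.5,0,0,0,0],[0,0,2,0,0,0,0],[0,0,1,0,0,0,0],[0,0,0.7,0,0,0,0],[0,0,0,0,0,0,0]]]'
```

```text
time_s: 27.55
ee_pos: [0.4768, 0.4042, 0.0376]
eef_rot: [0.921, 0.39, -0.001, 0.001]
contact_force: [-0.4, 0.6, 0.2]
width: 0.002
grip_force: 0.0
```

```bash
python3 -m crank '[[[0,0,0.4,0,0,0,0],[0,0,0.3,0,0,0,0],[0,0,0.3,0,0,0,0],[0,0,0,0,0,0,0]]]'
```

```text
time_s: 27.88
ee_pos: [0.4768, 0.4058, 0.0289]
eef_rot: [0.92, 0.391, -0.0, 0.0]
contact_force: [-0.7, 0.1, -0.6]
width: -0.002
grip_force: 0.0
```

```bash
python3 -m crank '[[[0,0,0.3,0,0,0,0],[0,0,0.3,0,0,0,0],[0,0,0,0,0,0,0]]]'
```

```text
time_s: 28.13
ee_pos: [0.4769, 0.406, 0.0227]
eef_rot: [0.92, 0.391, -0.0, 0.0]
contact_force: [0.3, 0.8, 1.7]
width: -0.002
grip_force: 1.0
```

Contact. I'll press on in small steps until it bottoms out.

```bash
python3 -m crank '[[[0,0,0.3,0,0,0,0],[0,0,0.3,0,0,0,0],[0,0,0,0,0,0,0],[0,0,0,0,0,0,0]]]'
```

```text
time_s: 28.47
ee_pos: [0.477, 0.406, 0.017]
eef_rot: [0.92, 0.391, -0.0, 0.0]
contact_force: [0.5, 0.2, 4.2]
width: 0.0
grip_force: 2.2
```

```bash
python3 -m crank '[[[0,0,0.2,0,0,0,0],[0,0,0.2,0,0,0,0],[0,0,0,0,0,0,0],[0,0,0,0,0,0,0]]]'
```

```text
time_s: 28.8
ee_pos: [0.4771, 0.4061, 0.0157]
eef_rot: [0.92, 0.391, 0.0, 0.0]
contact_force: [-6.4, -4.2, 26.2]
width: -0.0
grip_force: 13.3
```

It bottomed out at 26 N, against 5 N needed. Now I'll retreat.

```bash
python3 -m crank '[[[0,0,-0.4,0,0,0,0],[0,0,-1,0,0,0,0],[0,0,-1.5,0,0,0,0],[0,0,-2,0,0,0,0],[0,0,-2,0,0,0,0],[0,0,-2,0,0,0,0],[0,0,-2,0,0,0,0],[0,0,-2,0,0,0,0],[0,0,-2,0,0,0,0],[0,0,0,0,0,0,0],[0,0,0,0,0,0,0],[0,0,0,0,0,0,0]]]'
python3 - <<'E'
from h import *
c=bot.read_camera("scene");im=c["image"];S0=dict(np.load("scene0.npz"))["image"]
print([b for b in blobs(im.max(2)<45) if 200<b[1][0]<260 and 180<b[1][1]<280])
d=cv2.absdiff(im,S0).max(2)
for n,(x0,y0,x1,y1) in dict(roller=(305,165,345,220),wrench=(110,255,175,295)).items(): print(n,d[y0:y1,x0:x1].mean())
# spindle neck/collar bright columns
S6=cv2.cvtColor(im,cv2.COLOR_BGR2GRAY);print(proj(c,[.613,-.088,.204]),proj(c,[.613,-.088,.034]))
h=cv2.absdiff(im,S0).max(2)[195:255,240:300]>25;print([(195+i,(240+np.where(r)[0].min()),(240+np.where(r)[0].max())) for i,r in enumerate(h) if r.any()][::4])
E
```

```text
time_s: 29.8
ee_pos: [0.4762, 0.4052, 0.161]
eef_rot: [0.92, 0.391, -0.001, 0.001]
contact_force: [-0.0, 0.4, 0.2]
width: 0.002
grip_force: 0.0
[(np.int32(64), [241.4, 208.6], [239, 201, 6, 15])]
roller 9.076818181818181
wrench 3.786923076923077
[271.86540074 209.01561795] [269.62394941 244.2141167 ]
[(200, np.int64(240), np.int64(243)), (204, np.int64(240), np.int64(244)), (208, np.int64(240), np.int64(276)), (212, np.int64(240), np.int64(275)), (216, np.int64(240), np.int64(276)), (220, np.int64(240), np.int64(279)), (224, np.int64(242), np.int64(279)), (228, np.int64(246), np.int64(279)), (232, np.int64(263), np.int64(277)), (236, np.int64(260), np.int64(276)), (240, np.int64(260), np.int64(277)), (244, np.int64(261), np.int64(276)), (248, np.int64(264), np.int64(273))]
```

The spindle is upright with its foot near (269,245). The handle is at its stop, the roller and wrench are unmoved, and the arm is clear.

```bash
python3 -c "
from workcell import bot
print(bot.close_job())"
```

```text
the job is handed in; nothing more can be done
None
```

The job is handed in at about 30 s of the 58 s allowed: the spindle is standing free in the circle, the turntable was turned clockwise to its stop and the green button was pressed to its end and released; the roller and wrench look unmoved, and no verdict came back.

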